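# Shut down the balcony power box for the night

## Robot

A 6-joint arm with a two-finger parallel gripper is mounted at the origin on the work surface. World frame = base frame: x ahead of the robot, y to its left, z up, the work surface at z = 0. Lengths are in m, angles in degrees, forces in N, time in s.
With the tool pointing down it reaches from about 0.3 to 0.75 m from the base axis. Payload 8.5 kg.
Tool frame: the origin (TCP) lies at the centre of the arm's flange, where the gripper is bolted on; the fingertips stand 173 mm ahead of it and the grasp point (between the pads) lies env.pinch_z ahead of it (env.pinch_z is the distance from the TCP to the grasp point, in m); z points along the fingers, y is the line along which they close (so a half turn about z gives the same grasp; the last joint's range is limited). The gripper opens to 85 mm and grips with 20 to 120 N. Pads are 22 mm wide; open, the fingers measure 114 mm over their backs; the gripper's body (76 mm by 85 mm) begins 54 mm behind the grasp point. The pads swing forward as they close: fully open they stand 13 mm farther back than shut.
Start: joints at [59.8, 21.807, 74.336, -0, 83.858, -12.336], TCP at [0.169, 0.523, 0.405] pointing down, gripper open.
Joint ranges: [-178.18, 178.18], [-50.72, 133.34], [12.68, 142.11], [-81.47, 261.47], [9.98, 163.14], [-165.26, 165.26]. Speed limits (degrees/s): [136.94, 136.94, 180, 180, 180, 180].

## Interface

Orientations are given as a 3x3 rotation matrix whose columns are the frame's x, y, z axes.
In Python, from rig import env, get_image, job, spotter gives the robot as it stands. The module is installed in compiled form; this text tells all that it offers.
- The arm moves only by the shell command python3 -m creep 'ROWS' [FORCE]. ROWS is text: rows parted by semicolons, each of 7 numbers parted by spaces: the turn, a rotation vector about the tool's x, y, z in units of 8 degrees (1.0 is 8 degrees), then the shift along the tool's x, y, z in units of 30 mm (1.0 is 30 mm), then the finger opening in mm, from 0 to 85.4. A call has 1 to 12 rows; each row is the pose to reach, as a shift and turn from the pose commanded when the call began, along the tool's axes at that moment; what a row does not reach only later rows make up. A row lasts 1/10 s, in which the tool goes at most 50 mm and 8.59 degrees, less where a joint would pass 70% of its speed; a pose out of reach is approached as far as the arm can. A call with a gripper value outside its range is refused whole. The fingers move at their own pace and stop on an object; FORCE is the grip in N (left out, the last holds). Time passes only in rows, so rows that repeat a pose let the fingers close. It gives the time, the measured TCP pose, the force, the opening and the grip force at its end, in the units of the state.
- env.observe(): the state, without advancing time (a new reading comes with each control period).
- get_image(name): name is "side" or "top"; returns a dict with "image" (480x640x3 uint8, blue, green, red), "depth" (480x640 float32, m along the optical axis (not along the pixel's ray), 0 where there is no reading), "intrinsics" (3x3 intrinsics, pixels), "view" (4x4, takes a point from world to camera coordinates). Camera axes: x right, y up, looking along -z (the intrinsics and any distortion apply to the point x, -y, -z); pixel columns grow to the right and rows downward; lengths in m; the calibration is good to about 2 mm. A picture is of the moment at which its call begins.
- job.close_job(): hands the job in; it is judged then, once.
Trained networks look in a picture, given as the dict that the camera call returned (one of the last four; its "shot" number tells which), for a name from the list of things; names that differ only in an ending like _2 or _b are one class to them, and where a whole thing is asked for, a point or a joint stands for the part that bears it (a point fixed in the world has none). Each returns a list of dicts, best first, with "p" (0 to 1); they miss things now and then, are a little off and sometimes report something else, mostly with a low value. They report only what shows in the picture. A call takes as long as a camera call. They do not tell look-alikes from the thing itself.
- spotter.boxes_of(label, picture): "xy" ([column, row] in pixels, amid what is visible of it).
The state is a dict: "time_s": time; "q": joint angles; "qvel": joint speeds; "joint_efforts": joint torques, N m; "position": TCP position; "tool_rot": TCP orientation; "ft_force": force on the tool from outside, world axes, zero at the start; "wrist_torque": the same for the moment, N m; "grip_width": finger opening in m; "gripper_force": force on a finger pad.
Only numpy, scipy, OpenCV 4.12 (cv2) and the standard library are available. Lean on these libraries where they do the work, as an engineer would, in place of code of your own. Each camera call takes 0.05 s, during which the arm holds its last target. There are 200 camera calls.

## Task

Shut the power box down for the night: switch all five toggles off by sweeping along the row in one drag, keeping the finger low over the box until the last one is over. Then slide the socket shutter along its tapered dovetail way, over the two sockets, until it wedges tight, and let go. Do not shove about the other things on the bench.

Things in the scene. Friction and masses are not known exactly. Their poses are not given: they have to be found in the camera images.
- powerbox: grey steel power box fixed on the bench, 180 (x) by 320 (y) by 55 mm high; origin at the centre of its underside, z up. Five steel toggles stand on its near (-x) side at x = -52 mm, toggles 1 to 5 pivoting in the box top at y = +80, +40, 0, -40, -80 mm and swinging along the row. On its far side, centred on x = +35 mm, are the dovetail way and the sockets
- toggle1 (a joint): hinge angle of toggle 1, a steel bat lever with a 12 mm ball tip. 0 = on: it leans 12 degrees to the box's +y, ball centre 29 mm above the box top and 6 mm to +y of its pivot. 1.25 = off: it lies 60 degrees over to -y, highest point 21 mm above the box top. It swings freely and its heavy ball rests at either end: once past upright (0.21) it falls over by itself
- toggle2 (a joint): the same for toggle 2
- toggle3 (a joint): the same for toggle 3
- toggle4 (a joint): the same for toggle 4
- toggle5 (a joint): the same for toggle 5
- shutter: loose aluminium socket shutter, 0.18 kg, origin under its centre: a flat wedge with dovetailed edges, 90 mm long (its y), 10 thick, 64 wide at its -y end and 51 at +y. It lies on the box top between the way's two bars (16 mm high, y = -90 to +110 mm of the box, drawing together 4 degrees each towards +y), along which it slides to +y. The sockets are flat, 37 mm round, at y = 19 and 61 mm
- shutter_centre (a point): centre of the shutter, 5 mm above its underside. It starts 55 to 75 mm short of home, with side play. The bars grip both edges when this point is at about y = +40 mm in the box's frame (39 to 41 when pushed tight with 6 to 20 N); it is home when less than 4 mm short of 40
- shutter_tab (a point): middle of the rear (-y) face of the upright push tab at the shutter's -y end: an aluminium plate 40 mm wide, 8 thick, from 10 to 42 mm above the box top. This point is 26 mm above the box top, 45 mm to -y of the shutter centre. Push this face towards +y. Behind it (-y) the box top is clear for 45 mm but for the two 16 mm high bars
- template: bystander: white plastic hinge template, flat plate 110 by 70 by 6 mm, origin under its centre
- hinge: bystander: grey steel hinge lying open, 70 by 70 mm, 8 mm high, on the bench in front of the box
- drill_guide: bystander: steel drill guide block 30 by 60 by 26 mm, on the bench in front of the box
- cup: bystander: white ceramic cup, 72 mm across, 75 mm high
- jar: bystander: clear screw jar, 64 mm across, 80 mm high
- screwdriver: bystander: screwdriver lying on the bench
There are look-alikes about, which are no part of the job. What is meant by the shutter is not pink, and is the smaller of those in its own colour.

How it is judged (in metres and radians):
On the way, in this order (a step that is already met when the one before it is completed fails the run):
1. all five toggles are off (value of joint each of toggle1, toggle2, toggle3, toggle4, toggle5 above 1.05 rad), for 0.2 s.
2. the shutter is home, wedged in its way over the sockets (all of step 1 and y of shutter_centre in the frame of powerbox above 0.036 m and z of shutter_centre in the frame of powerbox between 0.056 and 0.064 m and angle between the y axis of shutter_centre and the y axis of powerbox, either way round below 0.06 rad), for 0.2 s.
At the end, for the whole second after the job is handed in: All five toggles are off (hinge angle above 1.05 of 1.25), and the shutter lies flat in its way over the sockets, its centre beyond y = 36 mm in the box's frame (within 4 mm of first wedging at 40), turned less than 0.06 rad from the way, at rest (all of step 2 and linear speed of shutter below 0.01 m/s); the robot touches nothing.
It fails at once if the gripper rose off the row (grasp point more than 160 mm above the bench) with some toggles off and some still on: the sweep was not one drag (value of joint any of toggle1, toggle2, toggle3, toggle4, toggle5 above 1.05 rad and not (value of joint each of toggle1, toggle2, toggle3, toggle4, toggle5 above 1.05 rad) and z of the grasp point in the frame of powerbox above 0.16 m).
It fails at once if a bystander was pushed more than 30 mm (distance of any of template, hinge, drill_guide, cup, jar, screwdriver from where it was at the start of the episode above 0.03 m).
It fails at once if the cup or the jar was tipped (angle between any of cup, jar's own z axis and vertical above 0.5 rad).
It also fails if it takes over 45 s, if anything falls off the work surface, if the arm or the gripper's body presses on something with over 40 N, if the wrist force passes 120 N, or if a joint passes its speed limit or range.

## Working session

There is one attempt and no reset: what is moved stays moved. The work goes in short steps, Python scripts to look and compute and a shell command to move; the robot and the scene stay as the last step left them, time stands still between calls to the robot, and variables do not carry over. Pictures are saved under pics/ and viewed, at most 10 in all, crops included, and the job is handed in when it is done.

```bash
mkdir -p pics
cat > h.py <<'E'
import numpy as np, cv2
from rig import env, get_image, job, spotter
def world(P,c,r):
    d=P["depth"]; c0,r0=int(round(c)),int(round(r)); w=d[max(0,r0-1):r0+2,max(0,c0-1):c0+2]; z=np.median(w[w>0]) if (w>0).any() else np.nan
    K=P["intrinsics"]; x=(c-K[0,2])/K[0,0]*z; y=(r-K[1,2])/K[1,1]*z
    return (np.linalg.inv(P["view"])@[x,-y,-z,1])[:3]
def cloud(P):
    d=P["depth"];K=P["intrinsics"];r,c=np.mgrid[:480,:640]
    p=np.stack([(c-K[0,2])/K[0,0]*d,-(r-K[1,2])/K[1,1]*d,-d,np.ones_like(d)],-1)
    return (p@np.linalg.inv(P["view"]).T)[...,:3]
E
python3 - <<'E'
from h import *
print(env.pinch_z, env.observe()["tool_rot"], env.observe()["grip_width"])
for n in("top","side"):
    P=get_image(n); cv2.imwrite(f"pics/{n}0.png",P["image"])
    for l in("powerbox","shutter","shutter_tab","toggle1","drill_guide","hinge","cup","jar","template","screwdriver"):
        for b in spotter.boxes_of(l,P)[:6]: print(n,l,round(b["p"],2),np.round(b["xy"]),np.round(world(P,*b["xy"]),3))
E
```

```text
0.1547 [[-9.51794645e-01  3.06735098e-01 -7.30142248e-04]
 [ 3.06735805e-01  9.51793891e-01 -1.23901576e-03]
 [ 3.14895311e-04 -1.40324934e-03 -9.99998966e-01]] 0.08536376669844793
top powerbox 0.57 [292. 252.] [0.552 0.062 0.055]
top shutter 0.9 [316. 166.] [0.787 0.003 0.008]
top shutter 0.73 [306. 227.] [0.614 0.028 0.065]
top shutter 0.58 [414. 222.] [ 0.638 -0.25   0.014]
top shutter_tab 0.94 [303. 231.] [0.603 0.035 0.066]
top shutter_tab 0.82 [319. 162.] [ 0.796 -0.005  0.01 ]
top shutter_tab 0.69 [172. 289.] [0.457 0.345 0.08 ]
top shutter_tab 0.63 [416. 227.] [ 0.625 -0.256  0.013]
top toggle1 0.22 [322. 303.] [ 0.429 -0.014  0.004]
top drill_guide 0.71 [275. 310.] [0.409 0.104 0.024]
top hinge 0.73 [325. 302.] [ 0.431 -0.021  0.001]
top cup 0.59 [156. 227.] [0.619 0.418 0.006]
top jar 0.91 [171. 290.] [0.454 0.349 0.079]
top template 0.77 [463. 292.] [ 0.46  -0.373  0.005]
top screwdriver 0.86 [479. 216.] [ 0.653 -0.416  0.025]
side powerbox 0.92 [334. 287.] [0.55  0.107 0.056]
side shutter 0.91 [235. 254.] [ 0.796 -0.001  0.011]
side shutter 0.84 [306. 256.] [0.62  0.035 0.067]
side shutter 0.72 [310. 184.] [ 0.639 -0.249  0.014]
side shutter_tab 0.9 [236. 248.] [ 0.796 -0.019  0.011]
side shutter_tab 0.68 [309. 183.] [ 0.64  -0.253  0.016]
side shutter_tab 0.57 [312. 253.] [0.607 0.025 0.067]
side drill_guide 0.96 [398. 304.] [0.411 0.12  0.027]
side drill_guide 0.75 [384. 258.] [ 0.439 -0.019  0.008]
side hinge 0.74 [382. 260.] [ 0.445 -0.015  0.005]
side hinge 0.57 [291. 423.] [0.614 0.389 0.005]
side jar 0.68 [332. 285.] [0.555 0.104 0.059]
side jar 0.6 [370. 409.] [0.471 0.379 0.08 ]
side template 0.92 [373. 156.] [ 0.469 -0.383  0.006]
side template 0.64 [308. 141.] [ 0.661 -0.417  0.023]
side screwdriver 0.79 [310. 144.] [ 0.652 -0.409  0.018]
```

View pics/top0.png

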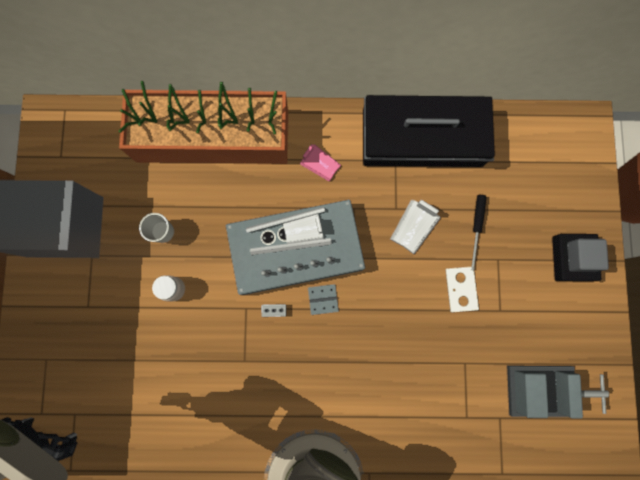

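View pics/side0.png

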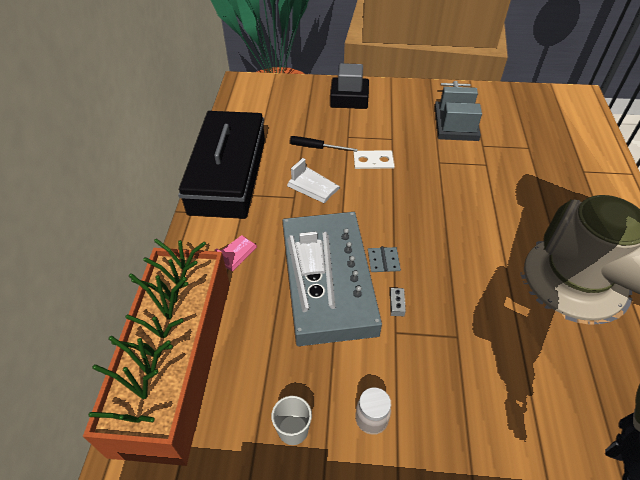

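The top picture shows three shutter look-alikes:
- Pink, at (320,163): ruled out by its colour.
- Loose aluminium, at (414,222): the larger of the two in that colour.
- Aluminium, at (306,227): it lies between the bars on the box and is smaller, so it fits the description.

The toggles run from (265,272) to (333,260), with the drill guide and hinge in front. Next I fit the box pose and check an enlarged crop.

Run:
```python
from h import *
T=get_image("top");S=get_image("side")
for n,P in(("top",T),("side",S)):
    W=cloud(P); x,y,z=W[...,0],W[...,1],W[...,2]
    m=(abs(z-.055)<.006)&(x>.4)&(x<.75)&(y>-.14)&(y<.28)&(P["depth"]>0)
    k,l,st,_=cv2.connectedComponentsWithStats(m.astype(np.uint8)); i=1+st[1:,4].argmax()
    p=W[l==i]; (cx,cy),(w,h),a=cv2.minAreaRect((p[:,:2]*1000).astype(np.float32)); print(n,cx,cy,w,h,a,np.median(p[:,2]))
    if w>h: w,h,a=h,w,a+90
    a=(a+90)%180-90; th=np.radians(a); R=np.array([[np.cos(th),-np.sin(th)],[np.sin(th),np.cos(th)]])
    L=(W[...,:2]-np.array([cx,cy])/1000)@R; print("angle",a)
    zz=z-.055
    # toggles
    m=(abs(L[...,0]+.052)<.02)&(abs(L[...,1])<.12)&(zz>.022)&(zz<.05)
    k,l,st,_=cv2.connectedComponentsWithStats(m.astype(np.uint8))
    for i in range(1,k): print(" tog",np.round(L[l==i].mean(0)*1000),round(zz[l==i].max()*1000),st[i,4])
    m=(abs(L[...,0]-.035)<.03)&(abs(L[...,1])<.15)&(zz>.02)&(zz<.06)
    q=L[m]*1000; print(" tab",q.mean(0),q.min(0),q.max(0),zz[m].max(),len(q))
    m=(abs(L[...,0]-.035)<.045)&(abs(L[...,1])<.15)&(zz>.013)&(zz<.019); q=L[m]*1000; print(" bars",q.mean(0),q.min(0),q.max(0))
    m=(W[...,0]>.36)&(W[...,0]<.47)&(W[...,1]>-.08)&(W[...,1]<.16)&(z>.02)&(z<.035);q=W[m]
    print(" guide",q.min(0),q.max(0))
a=cv2.resize(T["image"][190:310,215:375],None,fx=4,fy=4,interpolation=2)
b=cv2.resize(T["image"][190:260,385:445],None,fx=2.5,fy=2.5)
a[:b.shape[0],-b.shape[1]:]=b
cv2.imwrite("pics/crop1.png",a)
```

```text
top 566.3760375976562 53.72217559814453 180.21267700195312 320.00579833984375 12.09072208404541 0.05465362039012622
angle 12.09072208404541
 tog [-52. -74.] 39 18
 tog [-52. -33.] 41 19
 tog [-52.   7.] 38 21
 tog [-52.  46.] 38 18
 tog [-52.  86.] 38 19
 tab [ 35.56958744 -61.01798525] [  7.08520766 -71.41027504] [62.74440104 99.20549335] 0.04599411084337051 65
 bars [32.92729902  2.70308933] [ -8.44083217 -88.48723055] [ 77.73262599 109.99075565]
 guide [0.39439603 0.07753595 0.02000168] [0.46924373 0.15119073 0.03387787]
side 568.8209228515625 54.14463806152344 180.55145263671875 323.914306640625 12.16507339477539 0.05562584793481473
angle 12.16507339477539
 tog [-51. -73.] 37 22
 tog [-51. -33.] 38 24
 tog [-51.   7.] 37 27
 tog [-51.  47.] 39 24
 tog [-51.  87.] 36 24
 tab [ 37.30682251 -64.35025646] [  6.42279287 -73.02290447] [64.68357027 92.59089813] 0.045970234273534354 158
 bars [35.59811178  6.40869486] [ -7.72430727 -90.90874365] [ 78.83572671 108.64371582]
 guide [0.3964106  0.07346309 0.02003409] [0.42712927 0.13713732 0.03328968]
```

View pics/crop1.png

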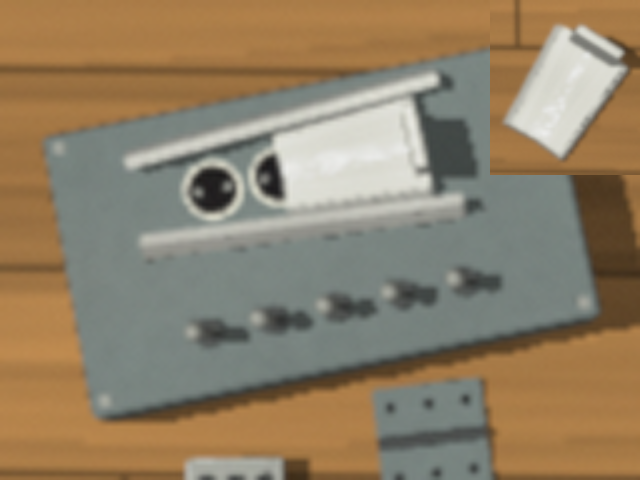

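The crop confirms it: the shutter lies between the bars with its tab to the right. The loose one in the inset is bigger. The box is at about (0.567, 0.054), yaw 12.1°. I'll close the fingers and move above the start of the row.

```bash
python3 -m creep '0 0 -3.75 -13.84 -8.08 2 0;0 0 -3.75 -13.84 -8.08 2 0;0 0 -3.75 -13.84 -8.08 2 0;0 0 -3.75 -13.84 -8.08 2 0;0 0 -3.75 -13.84 -8.08 2 0;0 0 -3.75 -13.84 -8.08 2 0;0 0 -3.75 -13.84 -8.08 2 0;0 0 -3.75 -13.84 -8.08 2 0;0 0 -3.75 -13.84 -8.08 2 0;0 0 -3.75 -13.84 -8.08 2 0;0 0 -3.75 -13.84 -8.08 2 0;0 0 -3.75 -13.84 -8.08 2 0' 40
cat > loc.py <<'E'
from h import *
o=env.observe();p=np.array(o["position"]);R=np.array(o["tool_rot"]);th=np.radians(12.1)
B=np.array([[np.cos(th),-np.sin(th),0],[np.sin(th),np.cos(th),0],[0,0,1]])
tip=p+R[:,2]*.173
print("tip local mm",np.round(B.T@(tip-[.567,.054,.055])*1000,1),"F",np.round(B.T@o["ft_force"],1),"R local",np.round(B.T@R,3).tolist(),o["grip_width"],o["time_s"])
E
python3 loc.py
```

```text
time_s: 2.4
position: [0.49, 0.1646, 0.3444]
tool_rot: [[-0.978, -0.208, -0.001], [-0.208, 0.978, 0.0], [0.001, 0.0, -1.0]]
ft_force: [-0.4, 0.6, 0.4]
grip_width: 0.0
gripper_force: 0.0
tip local mm [-52.3 124.4 116.4] F [-0.3  0.6  0.4] R local [[-1.0, 0.002, -0.001], [0.002, 1.0, 0.0], [0.001, 0.0, -1.0]] 4.055028620760805e-05 2.4
```

```bash
python3 -m creep '0 0 0 0 0 1.5 0;0 0 0 0 0 2.6 0;0 0 0 0 0 3.07 0;0 0 0 0 0 3.07 0'; python3 loc.py
python3 - <<'E'
from h import *
cv2.imwrite("pics/side1.png",cv2.resize(get_image("side")["image"][190:370,250:490],None,fx=3,fy=3))
E
```

```text
time_s: 2.8
position: [0.4884, 0.1665, 0.2513]
tool_rot: [[-0.977, -0.212, -0.004], [-0.212, 0.977, -0.0], [0.004, 0.001, -1.0]]
ft_force: [-0.1, -0.0, 0.6]
grip_width: 0.0
gripper_force: 0.0
tip local mm [-53.9 126.6  23.3] F [-0.1 -0.   0.6] R local [[-1.0, -0.002, -0.004], [-0.002, 1.0, 0.001], [0.004, 0.001, -1.0]] 4.0952062975147785e-05 2.8
```

View pics/side1.png

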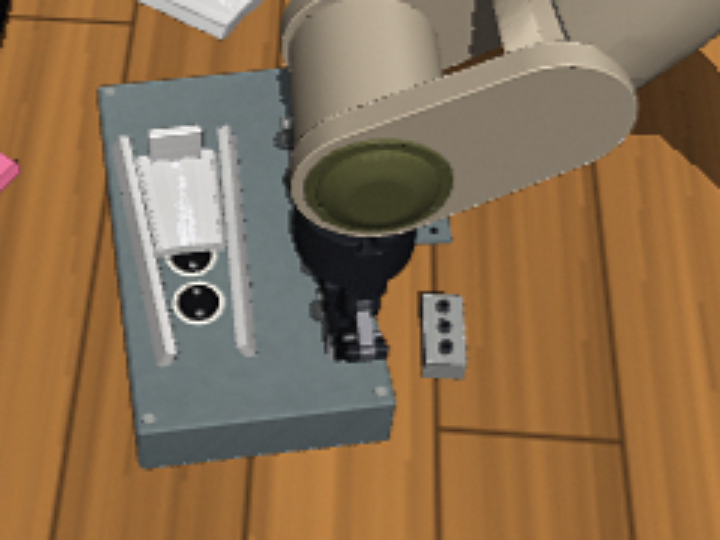

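The closed finger stands low beyond toggle 1, at about (360,345) in the crop, with nothing touched. Now the single sweep.

```bash
python3 -m creep '0 0 0 0 -0.67 0 0;0 0 0 0 -1.33 0 0;0 0 0 0 -2 0 0;0 0 0 0 -2.67 0 0;0 0 0 0 -3.33 0 0;0 0 0 0 -4 0 0;0 0 0 0 -4.67 0 0;0 0 0 0 -5.33 0 0;0 0 0 0 -6 0 0;0 0 0 0 -6.67 0 0;0 0 0 0 -7.33 0 0;0 0 0 0 -8 0 0'; python3 loc.py
python3 - <<'E'
from h import *
cv2.imwrite("pics/side2.png",cv2.resize(get_image("side")["image"][190:370,250:490],None,fx=3,fy=3))
E
```

```text
time_s: 4.05
position: [0.5403, -0.0693, 0.2545]
tool_rot: [[-0.977, -0.211, 0.003], [-0.211, 0.977, -0.001], [-0.003, -0.001, -1.0]]
ft_force: [0.9, -0.9, -0.5]
grip_width: -0.0002
gripper_force: 0.0
tip local mm [ -51.6 -115.2   26.5] F [ 0.7 -1.1 -0.5] R local [[-1.0, -0.002, 0.003], [-0.002, 1.0, -0.001], [-0.003, -0.001, -1.0]] -0.0001552548687392435 4.05
```

View pics/side2.png

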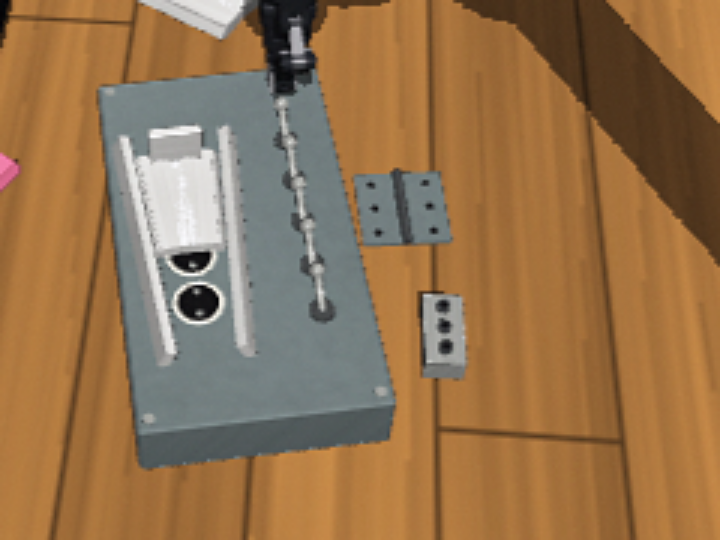

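All five toggles lie over towards the finger, from (320,312) to (282,100). Next I move sideways behind the tab, then lower a little.

```bash
python3 -m creep '0 0 0 -1 0 0 0;0 0 0 -2 0 0 0;0 0 0 -2.92 0 0 0;0 0 0 -2.92 0 0.2 0;0 0 0 -2.92 0 0.25 0;0 0 0 -2.92 0 0.25 0'; python3 loc.py
```

```text
time_s: 4.7
position: [0.6249, -0.0504, 0.2455]
tool_rot: [[-0.978, -0.211, -0.001], [-0.211, 0.978, 0.0], [0.001, 0.0, -1.0]]
ft_force: [-0.2, -0.8, 0.4]
grip_width: -0.0001
gripper_force: 0.0
tip local mm [  34.7 -114.1   17.5] F [-0.3 -0.7  0.4] R local [[-1.0, -0.001, -0.001], [-0.001, 1.0, 0.0], [0.001, 0.0, -1.0]] -5.356767412779374e-05 4.7
```

```bash
python3 -m creep '0 0 0 0 0.3 0 0;0 0 0 0 0.6 0 0;0 0 0 0 0.8 0 0;0 0 0 0 1 0 0;0 0 0 0 1.2 0 0;0 0 0 0 1.4 0 0;0 0 0 0 1.6 0 0;0 0 0 0 1.8 0 0;0 0 0 0 2 0 0;0 0 0 0 2.2 0 0;0 0 0 0 2.35 0 0;0 0 0 0 2.5 0 0'; python3 loc.py
python3 - <<'E'
from h import *
cv2.imwrite("pics/side3.png",cv2.resize(get_image("side")["image"][190:370,250:490],None,fx=3,fy=3))
E
```

```text
time_s: 5.9
position: [0.6098, 0.0228, 0.2451]
tool_rot: [[-0.978, -0.21, -0.0], [-0.21, 0.978, -0.0], [0.0, -0.0, -1.0]]
ft_force: [-0.9, -3.3, 1.6]
grip_width: -0.0
gripper_force: 1.7
tip local mm [ 35.2 -39.5  17.1] F [-1.6 -3.1  1.6] R local [[-1.0, -0.001, -0.0], [-0.001, 1.0, -0.0], [0.0, -0.0, -1.0]] -2.0235668647048203e-05 5.9
```

View pics/side3.png

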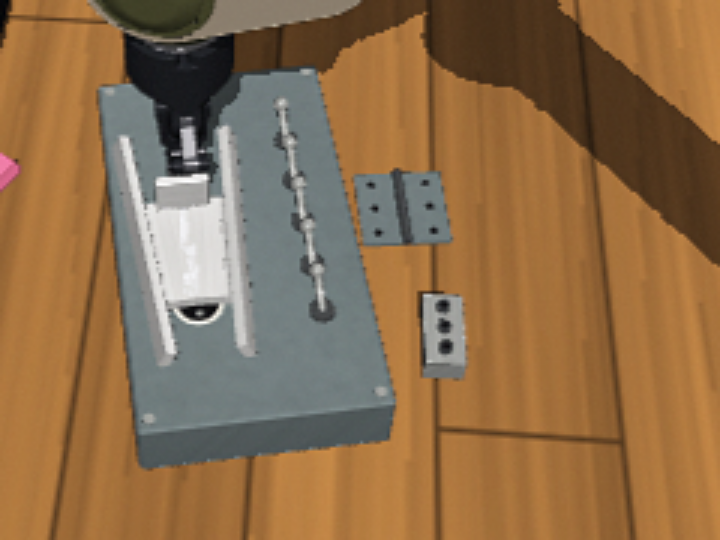

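The shutter is sliding straight and covers most of the second socket at (200,312). I'll push on in smaller steps.

```bash
python3 -m creep '0 0 0 0 0.1 0 0;0 0 0 0 0.2 0 0;0 0 0 0 0.3 0 0;0 0 0 0 0.4 0 0;0 0 0 0 0.45 0 0;0 0 0 0 0.5 0 0'; python3 loc.py
python3 -m creep '0 0 0 0 0.05 0 0;0 0 0 0 0.05 0 0'; python3 loc.py
```

```text
time_s: 6.55
position: [0.6067, 0.0372, 0.2451]
tool_rot: [[-0.978, -0.21, -0.0], [-0.21, 0.978, -0.0], [0.0, -0.0, -1.0]]
ft_force: [-2.2, -4.5, 1.7]
grip_width: -0.0001
gripper_force: 2.0
tip local mm [ 35.2 -24.7  17.1] F [-3.1 -3.9  1.7] R local [[-1.0, -0.001, -0.0], [-0.001, 1.0, -0.0], [0.0, -0.0, -1.0]] -9.21306240401405e-05 6.55
time_s: 6.75
position: [0.6064, 0.0388, 0.2451]
tool_rot: [[-0.978, -0.21, -0.0], [-0.21, 0.978, 0.0], [0.0, 0.0, -1.0]]
ft_force: [-1.0, -3.3, 0.7]
grip_width: 0.0001
gripper_force: 1.2
tip local mm [ 35.3 -23.   17.1] F [-1.6 -3.   0.7] R local [[-1.0, -0.001, -0.0], [-0.001, 1.0, 0.0], [0.0, 0.0, -1.0]] 0.0001477869702078935 6.75
```

```bash
for i in 1; do python3 -m creep '0 0 0 0 0.05 0 0;0 0 0 0 0.1 0 0;0 0 0 0 0.1 0 0' >/dev/null; python3 loc.py; done
python3 -m creep '0 0 0 0 0.05 0 0;0 0 0 0 0.05 0 0' >/dev/null; python3 loc.py
python3 -m creep '0 0 0 0 0.03 0 0;0 0 0 0 0.03 0 0' >/dev/null; python3 loc.py
```

```text
tip local mm [ 35.2 -21.3  17.1] F [-3.  -8.8  0.5] R local [[-1.0, -0.001, -0.0], [-0.001, 1.0, -0.002], [0.0, -0.002, -1.0]] 6.537330574566294e-05 7.05
tip local mm [ 35.1 -20.9  17.1] F [ -3.5 -14.3   0.1] R local [[-1.0, -0.0, -0.001], [-0.0, 1.0, -0.004], [0.001, -0.004, -1.0]] -0.00011956223169200982 7.25
tip local mm [ 35.1 -20.8  17.1] F [ -5.2 -17.8  -0.6] R local [[-1.0, 0.0, -0.0], [0.0, 1.0, -0.005], [0.0, -0.005, -1.0]] -0.0002027975691519395 7.45
```

It has wedged at about 18 N. I'll back off along -y, lift and look.

```bash
python3 -m creep '0 0 0 0 -0.3 0 0;0 0 0 0 -0.8 0 0;0 0 0 0 -1.2 0 0;0 0 0 0 -1.2 -1 0;0 0 0 0 -1.2 -2.5 0;0 0 0 0 -2.5 -4 0;0 0 0 0 -4 -4 0;0 0 0 0 -5 -4 0;0 0 0 0 -6 -4 0;0 0 0 0 -6 -4 0'; python3 loc.py
python3 - <<'E'
from h import *
th=np.radians(12.1);R=np.array([[np.cos(th),-np.sin(th)],[np.sin(th),np.cos(th)]])
for n in("top","side"):
    P=get_image(n);W=cloud(P);L=(W[...,:2]-[.567,.054])@R*1000;zz=(W[...,2]-.055)*1000
    m=(abs(L[...,0]-35)<25)&(abs(L[...,1])<120)&(zz>22)&(zz<60);q=L[m];print(n,"tab",q.mean(0),np.percentile(q[:,1],[5,95]),zz[m].max(),len(q))
    m=(abs(L[...,0]-35)<14)&(L[...,1]>0)&(L[...,1]<120)&(zz>6)&(zz<14);print(" plate",L[m].min(0),L[m].max(0),np.median(zz[m]))
cv2.imwrite("pics/side4.png",cv2.resize(P["image"][190:370,250:490],None,fx=3,fy=3))
E
```

```text
time_s: 8.45
position: [0.6434, -0.1362, 0.3645]
tool_rot: [[-0.979, -0.206, 0.0], [-0.206, 0.979, -0.0], [-0.0, -0.0, -1.0]]
ft_force: [-0.1, 0.3, -0.1]
grip_width: -0.0002
gripper_force: 0.0
tip local mm [  34.8 -202.   136.5] F [-0.1  0.3 -0.1] R local [[-1.0, 0.003, 0.0], [0.003, 1.0, -0.0], [-0.0, -0.0, -1.0]] -0.0001667792350859215 8.45
top tab [33.84603492 -2.54336871] [-6.00846346  0.8612004 ] 47.69962837901869 57
 plate [21.02913876  2.21552675] [ 48.87454692 116.57588962] 10.058122517363204
side tab [37.45519146 -1.50141204] [-6.27697813  1.45211624] 45.888566155690306 151
 plate [21.04244986  0.11632515] [48.98499465 82.43829801] 10.884495295981726
```

View pics/side4.png

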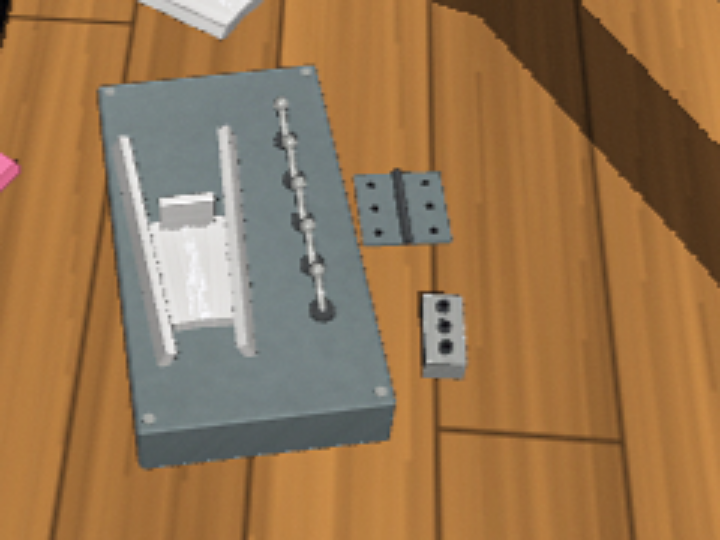

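The shutter covers both sockets, seated between the bars. Its tab rear is at y ≈ -6 mm, so its centre is at about 39 mm. All five toggles are still off, and the gripper is clear.

```bash
python3 -c "
from rig import job; print(job.close_job())"
```

```text
the job is handed in; nothing more can be done
None
```

All five toggles were switched off in one drag, the shutter is wedged home over both sockets (centre at about 39 mm, pushed to about 18 N), and the job is handed in with the robot clear; it returned no verdict.

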